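# Open both leaves of the germination cabinet for airing

### The job

Open both doors of the germination cabinet wide, at least about square to its front, so that the seedlings inside get air. The leaf with the metal lip covers the edge of its neighbour and is held by a catch: swing it well open first, with the plain leaf still shut, and only then open the plain leaf; never force the plain leaf against the lip. Leave the pot and the jar on top of the cabinet undisturbed.

Things in the scene. Friction and masses are not known exactly. Their poses are not given: they have to be found in the camera images.
- lip_leaf (a joint): Angle (rad) of the white leaf with an aluminium strip (60 mm wide) along its free edge, which laps 18 mm over the front of the other leaf. Hinged at the cabinet's left (+y) side, vertical axis; 0 shut, grows as it swings out towards the robot, stop at 1.9. A roller catch inside holds it: a pull of 7 to 14 N at the handle frees it within 0.1 rad; then about 1 N moves it and it stays where left.
- lip_leaf_handle (a point): Grip centre of its handle: upright steel bar, 12 mm diameter, from 119 to 195 mm above the table, this point at 165; bar axis 42 mm from the leaf's face; stems at 130 and 178 mm. Leaf 188 wide, 16 thick, top at 198 mm. Axes turn with the leaf: x square to it (into the cabinet when shut), y along it, z up. The hinge axis lies 58 mm along +x and 130 mm along +y from here.
- plain_leaf (a joint): Angle (rad) of the white leaf without strip, same size, hinged at the cabinet's right (-y) side; 0 shut, grows as it swings out towards the robot, stop at 1.9. No catch of its own: the other leaf's strip in front of its edge keeps it shut; once uncovered about 1 N at the handle moves it and it stays where left. The grey cabinet is 380 mm wide, 220 deep, 200 high.
- plain_leaf_handle (a point): Grip centre of the plain leaf's handle: the same bar at the same height and distance from its leaf, 120 mm from the other bar when both are shut. Axes turn with the leaf: x square to it (into the cabinet when shut), y along it (to the left when shut), z up. The hinge axis lies 58 mm along +x and 130 mm along -y from here.
- pot: Bystander: empty terracotta pot, 100 mm across and 85 mm high, standing on the cabinet's top near its back. Origin at the centre of its underside.
- jar: Bystander: closed amber glass jar, 60 mm across and 80 mm high, standing on the cabinet's top near its back. Origin at the centre of its underside.

How it is judged:
By the outcome, as a careful person would: the job done as asked, in the order asked, and still so for the second after the job is handed in, with the robot touching nothing.
It also fails if it takes over 58 s, if anything falls off the work surface, if the arm or the gripper's body presses on something with over 40 N, if the wrist force passes 120 N, or if a joint passes its speed limit or range.

### The arm

A 6-joint arm with a two-finger parallel gripper is mounted at the origin on the work surface. World frame = base frame: x ahead of the robot, y to its left, z up, the work surface at z = 0. Lengths are in m, angles in rad, forces in N, time in s.
With the tool pointing down it reaches from about 0.3 to 0.875 m from the base axis. Payload 6.4 kg.
Tool frame: the origin (TCP) lies on the centre line of the jaws, within the pads' length; the fingertips stand 25 mm ahead of it and the grasp point (between the pads) lies 6 mm ahead of it; z points along the fingers, x is the direction in which the jaws open and shut, and the axes are right-handed (so a half turn about z gives the same grasp; the last joint's range is limited). The gripper opens to 88 mm and grips with 3 to 60 N. Pads are 18 mm wide; open, the fingers measure 123 mm over their backs; the gripper's body (75 mm by 187 mm) begins 45 mm behind the grasp point.
Start: joints at [-1.311, 0.181, 1.607, -0, 1.354, -0.206], TCP at [0.258, -0.514, 0.264] pointing down, gripper open.
Joint ranges: [-2.99, 2.99], [-0.89, 2.07], [0.3, 2.58], [-1.14, 4.28], [0, 2.63], [-3.12, 3.12]. Speed limits (rad/s): [2.57, 2.57, 3.01, 3.14, 3.14, 3.14].

### API

Orientations are given as a 3x3 rotation matrix whose columns are the frame's x, y, z axes.
In Python, from plant import env, cams, workorder gives the robot as it stands.
- The arm moves only by the tool apply_moves, never from a script. Its argument "commands" is a list of rows, each an object of numbers: "x", "y", "z": the shift along the tool's x, y, z in mm; "ax", "ay", "az": the turn, a rotation vector about the tool's x, y, z in degrees; "hand": the opening in per cent of the stroke, from 0 (shut) to 100 (fully open). In form: [{"x": .., "y": .., "z": .., "ax": .., "ay": .., "az": .., "hand": ..}, ...]. A call has exactly 8 rows; each row is the pose to reach, as a shift and turn from the pose commanded when the call began, along the tool's axes at that moment; what a row does not reach only later rows make up. A row lasts 1/8 s, in which the tool goes at most 62.5 mm and 10.7 degrees, less where a joint would pass 70% of its speed; a pose out of reach is approached as far as the arm can. A call with a gripper value outside its range is refused whole. The fingers move at their own pace and stop on an object; the grip force is fixed at half the most. Time passes only in rows, so rows that repeat a pose let the fingers close, or fill a call up. It gives the time, the measured TCP pose, the force and the opening at its end, in the units of the state.
- env.observe(): the state, without advancing time (a new reading comes with each control period).
- cams.read_camera(name): name is "side" or "top"; returns a dict with "frame" (384x512x3 uint8, red, green, blue), "vfov" (degrees; the focal length in pixels is half the picture's height over the tangent of half this angle, whatever the lens; pixels are square), "cx", "cy" (the principal point, pixels), "T" (4x4, takes a point from camera to world coordinates). Camera axes: x right, y up, looking along -z (the intrinsics and any distortion apply to the point x, -y, -z); pixel columns grow to the right and rows downward; lengths in m; the calibration is good to about 2 mm. A picture is of the moment at which its call begins. There is no depth.
- workorder.finish_job(): hands the job in, once; it reports no verdict.
Trained networks look in a picture, given as the dict that the camera call returned (one of the last four; its "shot" number tells which), for a name from the list of things; names that differ only in an ending like _2 or _b are one class to them, and where a whole thing is asked for, a point or a joint stands for the part that bears it (a point fixed in the world has none). Each returns a list of dicts, best first, with "score" (0 to 1); they miss things now and then, are a little off and sometimes report something else, mostly with a low value. They report only what shows in the picture. A call takes as long as a camera call.
- cams.find_in(picture, thing): "centre" ([row, column] in pixels, amid what is visible of it).
- cams.tip_of(picture, thing): "centre" ([row, column] in pixels: a listed point, or the origin of a listed thing).
The state is a dict: "clock": time; "joints": joint angles; "joint_velocities": joint speeds; "joint_torque": joint torques, N m; "eef_pos": TCP position; "tcp_rot": TCP orientation; "contact_force": force on the tool from outside, world axes, zero at the start; "torque": the same for the moment, N m; "finger_gap": finger opening in m.
Only numpy, scipy, OpenCV 4.12 (cv2) and the standard library are available. Lean on these libraries where they do the work, as an engineer would, in place of code of your own. Each camera call takes 0.05 s, during which the arm holds its last target. There are 200 camera calls.

## Working session

There is one attempt and no reset: what is moved stays moved. The work goes in short steps, Python scripts to look and compute and a tool call to move; the robot and the scene stay as the last step left them, time stands still between calls to the robot, and variables do not carry over. Pictures are saved under pics/ and viewed, about 8 in all and at most 12, crops included, and the job is handed in when it is done.

Besides the shell and the picture viewer there is one more tool, called after "Call:" as name([rows], argument=value, ...), one row to a line, values as JSON. apply_moves: Moves the arm, as the interface text tells. Its arguments: {"type":"object","properties":{"commands":{"type":"array"}},"required":["commands"]}

```bash
mkdir -p pics; ls; cat > h.py <<'E'
import numpy as np, cv2
from plant import env, cams, workorder
def ray(p,rc):
    H,W=p["frame"].shape[:2]; f=H/2/np.tan(np.radians(p["vfov"])/2)
    d=np.array([(rc[1]-p["cx"])/f,-(rc[0]-p["cy"])/f,-1.]); T=np.array(p["T"])
    return T[:3,3],T[:3,:3]@d
def atz(p,rc,z):
    o,d=ray(p,rc); return o+d*(z-o[2])/d[2]
def tri(a,ra,b,rb):
    o1,d1=ray(a,ra);o2,d2=ray(b,rb)
    s=np.linalg.lstsq(np.c_[d1,-d2],o2-o1,rcond=None)[0]
    p,q=o1+s[0]*d1,o2+s[1]*d2
    return (p+q)/2,np.linalg.norm(p-q)
def proj(p,X):
    T=np.array(p["T"]);c=T[:3,:3].T@(np.array(X)-T[:3,3]);H=p["frame"].shape[0];f=H/2/np.tan(np.radians(p["vfov"])/2)
    return np.array([p["cy"]-f*c[1]/-c[2],p["cx"]+f*c[0]/-c[2]])
def save(p,n): cv2.imwrite("pics/"+n,p["frame"][:,:,::-1])
E
python3 - <<'E'
from h import *
P={n:cams.read_camera(n) for n in("side","top")}
cv2.imwrite("pics/a.png",np.hstack([P[n]["frame"] for n in P])[:,:,::-1]) 
for n in P:
    print(n,{k:v for k,v in P[n].items() if k not in("frame",)})
    for t in("lip_leaf_handle","plain_leaf_handle","pot","jar"):
        print(t,cams.tip_of(P[n],t)[:2])
        r=cams.tip_of(P[n],t)
        if r: print(atz(P[n],r[0]["centre"],.165 if "h" in t else .2))
print(env.observe())
im=cv2.resize(cv2.imread("pics/a.png"),(800,300));save(P["side"],"side.png");save(P["top"],"top.png")
E
```

```text
pics
side {'vfov': 53.611820874942815, 'cx': 255.54605748224452, 'cy': 189.1634437739337, 'T': array([[-0.96376309,  0.21388664, -0.1594152 ,  0.5560223 ],
       [-0.26652981, -0.7472744 ,  0.60872229,  0.43738055],
       [ 0.01107067,  0.62915298,  0.77720265,  0.67324079],
       [ 0.        ,  0.        ,  0.        ,  1.        ]]), 'shot': 1}
lip_leaf_handle [{'centre': [219.1, 337.0], 'score': 0.64}]
[0.5165532  0.06317449 0.165     ]
plain_leaf_handle [{'centre': [162.9, 331.8], 'score': 0.71}]
[ 0.54268238 -0.0586019   0.165     ]
pot [{'centre': [128.6, 253.8], 'score': 0.71}, {'centre': [210.6, 243.9], 'score': 0.55}]
[ 0.69438637 -0.0705447   0.2       ]
jar [{'centre': [129.8, 250.1], 'score': 0.83}]
[ 0.70002854 -0.06552491  0.2       ]
top {'vfov': 50.945968279479395, 'cx': 257.35060568184, 'cy': 191.59254064248572, 'T': array([[ 0.01613878,  0.99585128, -0.0895531 ,  0.59006761],
       [-0.99939312,  0.01330108, -0.03219423,  0.0193962 ],
       [-0.03086951,  0.09001833,  0.99546159,  0.84102604],
       [ 0.        ,  0.        ,  0.        ,  1.        ]]), 'shot
[... 469 characters left out ...]

        1.35381223e+00, -2.06344113e-01]), 'joint_velocities': array([ 0.00168448,  0.00124063,  0.00279403, -0.00076932,  0.00057951,
       -0.00080441]), 'joint_torque': array([ 6.14015007e-04, -4.33834112e+01, -3.42163217e+01,  7.05414964e-02,
        3.08641372e-02, -6.94802850e-06]), 'eef_pos': array([ 0.25827366, -0.51374456,  0.26371554]), 'tcp_rot': array([[ 4.49169788e-01, -8.93446418e-01,  8.17295361e-06],
       [-8.93446417e-01, -4.49169788e-01,  2.03402290e-05],
       [-1.45018609e-05, -1.64383125e-05, -1.00000000e+00]]), 'contact_force': array([ 0.36438864, -0.7148526 , -0.0576285 ]), 'torque': array([-0.00747579, -0.05073974,  0.04097697]), 'finger_gap': 0.0882166942081668}
```

View pics/top.png

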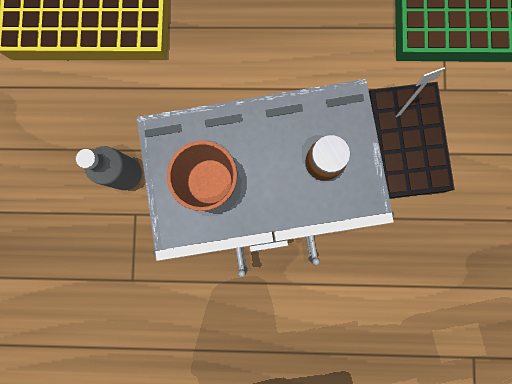

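View pics/side.png

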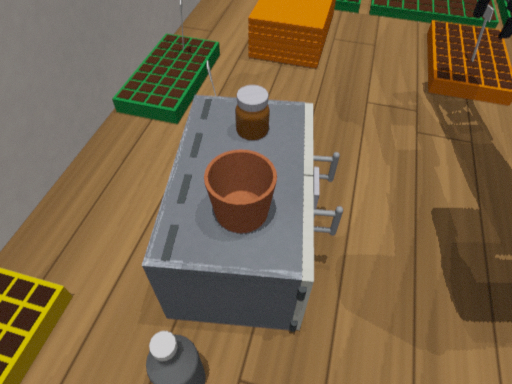

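```bash
cat >> h.py <<'E'
LIP=np.array([.516,.0622]);PLAIN=np.array([.539,-.057]);Y=(LIP-PLAIN)/np.linalg.norm(LIP-PLAIN);X=np.array([Y[1],-Y[0]])
def rows(pos,yaw_deg):
    "tool-down move from the present pose: tool shift mm, az deg; yaw = direction of tool x"
    s=env.observe();R=s["tcp_rot"]
    d=R.T@(np.array(pos)-s["eef_pos"])*1e3
    y=np.degrees(np.arctan2(R[1,0],R[0,0]))
    return np.round(d,1),round(-(yaw_deg-y),1)
E
python3 - <<'E'
from h import *
print("yaw",np.degrees(np.arctan2(*X[::-1])))
p=cams.read_camera("top");a=atz(p,(260,157),.198);b=atz(p,(221,393),.198);d=a-b;print(a,b,np.linalg.norm(d),np.degrees(np.arctan2(-d[0],d[1])))
print("face dist",(LIP-a[:2])@X,(PLAIN-b[:2])@X)
for t,z,q in(("LIP",.165,LIP),("PL",.165,PLAIN)): print(proj(p,[*q,z]))
yl=np.degrees(np.arctan2(*Y[::-1]));print(yl,rows([*LIP,.264],yl))
E
```

```text
yaw 10.921178708020996
[0.53654097 0.19811232 0.198     ] [ 0.60424452 -0.17441599  0.198     ] 0.37863057241678694 10.300548037295384
face dist -0.04591868207695703 -0.04181741750237003
[272.50249886 243.40468592]
[259.81595472 315.68948768]
100.921178708021 (array([-3.989e+02, -4.890e+02, -3.000e-01]), np.float64(-164.2))
```

Call:
apply_moves([
  {"x": -399, "y": -489, "z": 0, "az": -80, "hand": 100},
  {"x": -399, "y": -489, "z": 0, "az": -80, "hand": 100},
  {"x": -399, "y": -489, "z": 0, "az": -80, "hand": 100},
  {"x": -399, "y": -489, "z": 0, "az": -80, "hand": 100},
  {"x": -399, "y": -489, "z": 0, "az": -80, "hand": 100},
  {"x": -399, "y": -489, "z": 0, "az": -80, "hand": 100},
  {"x": -399, "y": -489, "z": 0, "az": -80, "hand": 100},
  {"x": -399, "y": -489, "z": 0, "az": -80, "hand": 100},
])

```text
invalid input at $.commands[0]: expected keys x, y, z, ax, ay, az, hand
```

```bash
python3 -c "
from h import *
print(env.observe()['eef_pos'],env.observe()['joints'],rows([*LIP,.264],100.5))"
```

```text
[ 0.25825173 -0.51376756  0.26373033] [-1.31133595e+00  1.80797392e-01  1.60697023e+00 -1.44163008e-05
  1.35381746e+00 -2.06312974e-01] (array([-3.989e+02, -4.890e+02, -3.000e-01]), np.float64(-163.8))
```

Call:
apply_moves([
  {"x": -399, "y": -489, "z": 0, "ax": 0, "ay": 0, "az": -80, "hand": 100},
  {"x": -399, "y": -489, "z": 0, "ax": 0, "ay": 0, "az": -80, "hand": 100},
  {"x": -399, "y": -489, "z": 0, "ax": 0, "ay": 0, "az": -80, "hand": 100},
  {"x": -399, "y": -489, "z": 0, "ax": 0, "ay": 0, "az": -80, "hand": 100},
  {"x": -399, "y": -489, "z": 0, "ax": 0, "ay": 0, "az": -80, "hand": 100},
  {"x": -399, "y": -489, "z": 0, "ax": 0, "ay": 0, "az": -80, "hand": 100},
  {"x": -399, "y": -489, "z": 0, "ax": 0, "ay": 0, "az": -80, "hand": 100},
  {"x": -399, "y": -489, "z": 0, "ax": 0, "ay": 0, "az": -80, "hand": 100},
])

```text
clock: 1.95
eef_pos: [0.4631, -0.0554, 0.2642]
tcp_rot: [[0.957, 0.291, 0.001], [0.291, -0.957, -0.001], [0.001, 0.001, -1.0]]
contact_force: [0.4, -0.3, -0.7]
finger_gap: 0.0883
```

```bash
python3 -c "
from h import *
print(env.observe()['eef_pos'],env.observe()['joints'],rows([*LIP,.264],100.5))"
```

```text
[ 0.46306266 -0.05540462  0.26418519] [-3.74394129e-01 -7.05272141e-02  1.86988829e+00 -7.40843817e-05
  1.34090246e+00 -6.69430545e-01] (array([ 84.8, -97.1,   0.2]), np.float64(-83.6))
```

Call:
apply_moves([
  {"x": 85, "y": -97, "z": 0, "ax": 0, "ay": 0, "az": -83.5, "hand": 100},
  {"x": 85, "y": -97, "z": 0, "ax": 0, "ay": 0, "az": -83.5, "hand": 100},
  {"x": 85, "y": -97, "z": 0, "ax": 0, "ay": 0, "az": -83.5, "hand": 100},
  {"x": 85, "y": -97, "z": 0, "ax": 0, "ay": 0, "az": -83.5, "hand": 100},
  {"x": 85, "y": -97, "z": 0, "ax": 0, "ay": 0, "az": -83.5, "hand": 100},
  {"x": 85, "y": -97, "z": 0, "ax": 0, "ay": 0, "az": -83.5, "hand": 100},
  {"x": 85, "y": -97, "z": 0, "ax": 0, "ay": 0, "az": -83.5, "hand": 100},
  {"x": 85, "y": -97, "z": 0, "ax": 0, "ay": 0, "az": -83.5, "hand": 100},
])

```text
clock: 2.95
eef_pos: [0.516, 0.06, 0.2638]
tcp_rot: [[-0.182, 0.983, 0.0], [0.983, 0.182, 0.0], [-0.0, 0.0, -1.0]]
contact_force: [-0.5, 0.0, -0.1]
finger_gap: 0.0883
```

```bash
python3 -c "
from h import *
print(env.observe()['eef_pos'],env.observe()['joints'],rows([*LIP,.175],100.5))
p=cams.read_camera('side');save(p,'s2.png');print(proj(p,[*LIP,.165]))"
```

```text
[0.51600244 0.06002244 0.26377637] [-1.12970136e-01  5.59557946e-02  1.74509163e+00  3.15248917e-05
  1.34043706e+00 -1.86687268e+00] (array([ 2.1,  0.4, 88.8]), np.float64(-0.0))
[218.69988454 337.42164711]
```

View pics/s2.png

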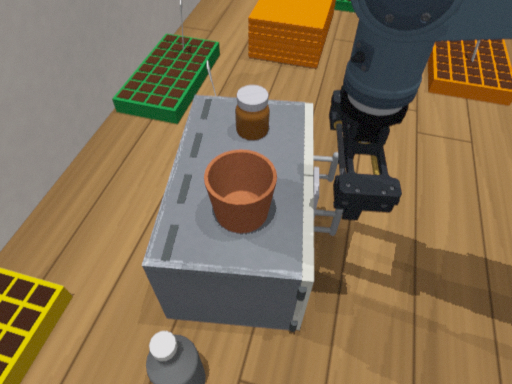

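Call:
apply_moves([
  {"x": 2, "y": 0, "z": 30, "ax": 0, "ay": 0, "az": 0, "hand": 100},
  {"x": 2, "y": 0, "z": 60, "ax": 0, "ay": 0, "az": 0, "hand": 100},
  {"x": 2, "y": 0, "z": 89, "ax": 0, "ay": 0, "az": 0, "hand": 100},
  {"x": 2, "y": 0, "z": 89, "ax": 0, "ay": 0, "az": 0, "hand": 40},
  {"x": 2, "y": 0, "z": 89, "ax": 0, "ay": 0, "az": 0, "hand": 0},
  {"x": 2, "y": 0, "z": 89, "ax": 0, "ay": 0, "az": 0, "hand": 0},
  {"x": 2, "y": 0, "z": 89, "ax": 0, "ay": 0, "az": 0, "hand": 0},
  {"x": 2, "y": 0, "z": 89, "ax": 0, "ay": 0, "az": 0, "hand": 0},
])

```text
clock: 4.0
eef_pos: [0.5159, 0.0619, 0.1753]
tcp_rot: [[-0.177, 0.984, 0.001], [0.984, 0.177, -0.0], [-0.0, 0.001, -1.0]]
contact_force: [0.5, 0.0, 0.1]
finger_gap: 0.0403
```

```bash
cat >> h.py <<'E'
def arc(H,X,sgn,a0,angs,off=(0,0)):
    "rows along the door arc about the hinge; from present TCP taken as angle a0"
    s=env.observe();R=s["tcp_rot"];r=s["eef_pos"][:2]-H
    for a in angs:
        t=sgn*(a-a0);c,q=np.cos(t),np.sin(t);d=np.array([[c,-q],[q,c]])@r-r
        print(a,np.round(R.T@np.array([*d,0])*1e3,1),round(-np.degrees(t),1))
E
python3 - <<'E'
from h import *
s=env.observe();print(s['eef_pos'],s['finger_gap'],s['contact_force'],s['joints'][5])
t=np.radians(10.5);X=np.array([np.cos(t),np.sin(t)]);Y=np.array([-X[1],X[0]])
H=s['eef_pos'][:2]+.058*X+.13*Y;print("H",H)
arc(H,X,-1,0,[.03,.06,.1,.15,.2,.25,.3,.35,.4])
E
```

```text
[0.51592296 0.0619413  0.17529075] 0.040280985254088915 [4.56519772e-01 2.86955322e-04 9.70314808e-02] -1.8576968311104876
H [0.54926112 0.2003341 ]
0.03 [ 1.8 -3.9 -0. ] 1.7
0.06 [ 3.7 -7.7 -0. ] 3.4
0.1 [  6.4 -12.7  -0. ] 5.7
0.15 [ 10.  -18.8  -0. ] 8.6
0.2 [ 14.  -24.7  -0. ] 11.5
0.25 [ 18.2 -30.5  -0. ] 14.3
0.3 [ 22.7 -36.   -0. ] 17.2
0.35 [ 27.5 -41.2  -0. ] 20.1
0.4 [ 32.6 -46.2  -0.1] 22.9
```

Call:
apply_moves([
  {"x": 0, "y": 0, "z": 0, "ax": 0, "ay": 0, "az": 0, "hand": 0},
  {"x": 0, "y": 0, "z": 0, "ax": 0, "ay": 0, "az": 0, "hand": 0},
  {"x": 0, "y": 0, "z": 0, "ax": 0, "ay": 0, "az": 0, "hand": 0},
  {"x": 0, "y": 0, "z": 0, "ax": 0, "ay": 0, "az": 0, "hand": 0},
  {"x": 0, "y": 0, "z": 0, "ax": 0, "ay": 0, "az": 0, "hand": 0},
  {"x": 0, "y": 0, "z": 0, "ax": 0, "ay": 0, "az": 0, "hand": 0},
  {"x": 0, "y": 0, "z": 0, "ax": 0, "ay": 0, "az": 0, "hand": 0},
  {"x": 0, "y": 0, "z": 0, "ax": 0, "ay": 0, "az": 0, "hand": 0},
])

```text
clock: 5.0
eef_pos: [0.5155, 0.0613, 0.1747]
tcp_rot: [[-0.177, 0.984, -0.0], [0.984, 0.177, -0.001], [-0.001, -0.001, -1.0]]
contact_force: [-1.1, -4.3, 0.4]
finger_gap: 0.0111
```

Call:
apply_moves([
  {"x": 1, "y": -2, "z": 0, "ax": 0, "ay": 0, "az": 1, "hand": 0},
  {"x": 2, "y": -4, "z": 0, "ax": 0, "ay": 0, "az": 1.7, "hand": 0},
  {"x": 4, "y": -8, "z": 0, "ax": 0, "ay": 0, "az": 3.4, "hand": 0},
  {"x": 6, "y": -13, "z": 0, "ax": 0, "ay": 0, "az": 5.7, "hand": 0},
  {"x": 10, "y": -19, "z": 0, "ax": 0, "ay": 0, "az": 8.6, "hand": 0},
  {"x": 14, "y": -25, "z": 0, "ax": 0, "ay": 0, "az": 11.5, "hand": 0},
  {"x": 18, "y": -30.5, "z": 0, "ax": 0, "ay": 0, "az": 14.3, "hand": 0},
  {"x": 23, "y": -36, "z": 0, "ax": 0, "ay": 0, "az": 17.2, "hand": 0},
])

```text
clock: 6.0
eef_pos: [0.476, 0.0782, 0.1747]
tcp_rot: [[0.124, 0.992, 0.0], [0.992, -0.124, -0.0], [-0.0, 0.0, -1.0]]
contact_force: [-0.1, -3.2, -1.3]
finger_gap: 0.011
```

```bash
python3 - <<'E'
from h import *
s=env.observe();print(s['eef_pos'],s['finger_gap'],s['contact_force'],s['torque'],s['joints'])
H=np.array([.5492,.2000]);r=s['eef_pos'][:2]-H;print(np.linalg.norm(r),np.linalg.norm([.058,.13]))
r0=np.array([.5157,.0615])-H;a=np.arctan2(r0[1],r0[0])-np.arctan2(r[1],r[0]);print("angle",a)
arc(H,0,-1,a,a+np.arange(1,9)*.07)
E
```

```text
[0.47604202 0.07823743 0.17470709] 0.010965838853693486 [-0.06161362 -3.15471309 -1.30377184] [-0.369763   -0.15152824 -0.03235738] [-8.37512250e-02  7.68818524e-02  1.91682042e+00 -5.47043408e-05
  1.14757695e+00 -1.53026951e+00]
0.14205003752282241 0.14235167719419395
angle 0.3037065476554319
0.37370654765543193 [ 4.3 -8.9 -0. ] 4.0
0.44370654765543194 [  9.3 -17.6  -0. ] 8.0
0.5137065476554319 [ 14.8 -25.8  -0. ] 12.0
0.583706547655432 [ 20.9 -33.7  -0. ] 16.0
0.653706547655432 [ 27.6 -41.1  -0. ] 20.1
0.723706547655432 [ 34.7 -48.   -0. ] 24.1
0.7937065476554319 [ 42.3 -54.4  -0. ] 28.1
0.863706547655432 [ 50.4 -60.2  -0. ] 32.1
```

Call:
apply_moves([
  {"x": 4.3, "y": -9, "z": 0, "ax": 0, "ay": 0, "az": 4, "hand": 0},
  {"x": 9.3, "y": -17.5, "z": 0, "ax": 0, "ay": 0, "az": 8, "hand": 0},
  {"x": 15, "y": -26, "z": 0, "ax": 0, "ay": 0, "az": 12, "hand": 0},
  {"x": 21, "y": -33.5, "z": 0, "ax": 0, "ay": 0, "az": 16, "hand": 0},
  {"x": 27.5, "y": -41, "z": 0, "ax": 0, "ay": 0, "az": 20, "hand": 0},
  {"x": 34.5, "y": -48, "z": 0, "ax": 0, "ay": 0, "az": 24, "hand": 0},
  {"x": 42.5, "y": -54.5, "z": 0, "ax": 0, "ay": 0, "az": 28, "hand": 0},
  {"x": 50.5, "y": -60, "z": 0, "ax": 0, "ay": 0, "az": 32, "hand": 0},
])

```text
clock: 7.0
eef_pos: [0.4233, 0.1365, 0.1747]
tcp_rot: [[0.631, 0.775, 0.002], [0.775, -0.631, 0.001], [0.002, 0.001, -1.0]]
contact_force: [5.4, 1.6, -4.9]
finger_gap: 0.0107
```

```bash
cat > st.py <<'E'
from h import *
s=env.observe();print(s['eef_pos'],s['finger_gap'],s['contact_force'],s['torque'],s['joints'])
H=np.array([.5492,.2000]);r=s['eef_pos'][:2]-H;print(np.linalg.norm(r))
r0=np.array([.5157,.0615])-H;a=np.arctan2(r0[1],r0[0])-np.arctan2(r[1],r[0])
a%=2*np.pi;print("angle",a)
E
python3 st.py
```

```text
[0.42325978 0.13649529 0.17470004] 0.010742929969319547 [ 5.41537623  1.64231403 -4.85061475] [ 0.1373559  -0.87225635 -0.00846017] [ 4.30143622e-02 -1.16453918e-02  2.00828232e+00  1.41343867e-03
  1.14283174e+00 -8.44930986e-01]
0.14104533859350912
angle 0.8664393208953249
```

Call:
apply_moves([
  {"x": 4.3, "y": -9, "z": 0, "ax": 0, "ay": 0, "az": 4, "hand": 0},
  {"x": 9.3, "y": -17.5, "z": 0, "ax": 0, "ay": 0, "az": 8, "hand": 0},
  {"x": 15, "y": -26, "z": 0, "ax": 0, "ay": 0, "az": 12, "hand": 0},
  {"x": 21, "y": -33.5, "z": 0, "ax": 0, "ay": 0, "az": 16, "hand": 0},
  {"x": 27.5, "y": -41, "z": 0, "ax": 0, "ay": 0, "az": 20, "hand": 0},
  {"x": 34.5, "y": -48, "z": 0, "ax": 0, "ay": 0, "az": 24, "hand": 0},
  {"x": 42.5, "y": -54.5, "z": 0, "ax": 0, "ay": 0, "az": 28, "hand": 0},
  {"x": 50.5, "y": -60, "z": 0, "ax": 0, "ay": 0, "az": 32, "hand": 0},
])

```text
clock: 8.0
eef_pos: [0.4092, 0.2131, 0.1747]
tcp_rot: [[0.946, 0.323, 0.003], [0.323, -0.946, 0.0], [0.003, 0.001, -1.0]]
contact_force: [7.3, -1.2, -6.1]
finger_gap: 0.0109
```

```bash
python3 st.py
```

```text
[0.40916682 0.21310499 0.17470952] 0.010875840483197605 [ 7.32053679 -1.18309596 -6.11395331] [-0.3205464  -1.14633733  0.03156094] [ 2.22101325e-01  2.69849416e-02  1.96933179e+00 -2.33204805e-04
  1.14209696e+00 -1.06813344e-01]
0.14064506165004007
angle 1.4267901719779745
```

Call:
apply_moves([
  {"x": 4.3, "y": -9, "z": 0, "ax": 0, "ay": 0, "az": 4, "hand": 0},
  {"x": 9.3, "y": -17.5, "z": 0, "ax": 0, "ay": 0, "az": 8, "hand": 0},
  {"x": 15, "y": -26, "z": 0, "ax": 0, "ay": 0, "az": 12, "hand": 0},
  {"x": 21, "y": -33.5, "z": 0, "ax": 0, "ay": 0, "az": 16, "hand": 0},
  {"x": 26, "y": -39, "z": 0, "ax": 0, "ay": 0, "az": 19, "hand": 0},
  {"x": 26, "y": -39, "z": 0, "ax": 0, "ay": 0, "az": 19, "hand": 0},
  {"x": 26, "y": -39, "z": 0, "ax": 0, "ay": 0, "az": 19, "hand": 100},
  {"x": 26, "y": -39, "z": 0, "ax": 0, "ay": 0, "az": 19, "hand": 100},
])

```text
clock: 9.0
eef_pos: [0.4195, 0.2583, 0.1747]
tcp_rot: [[1.0, -0.0, -0.001], [-0.0, -1.0, 0.0], [-0.001, -0.0, -1.0]]
contact_force: [-0.3, -0.7, 0.1]
finger_gap: 0.0288
```

Call:
apply_moves([
  {"x": 0, "y": 0, "z": 0, "ax": 0, "ay": 0, "az": 0, "hand": 100},
  {"x": 0, "y": 0, "z": 0, "ax": 0, "ay": 0, "az": 0, "hand": 100},
  {"x": 0, "y": 0, "z": 0, "ax": 0, "ay": 0, "az": 0, "hand": 100},
  {"x": 0, "y": 0, "z": -30, "ax": 0, "ay": 0, "az": 0, "hand": 100},
  {"x": 0, "y": 0, "z": -60, "ax": 0, "ay": 0, "az": 0, "hand": 100},
  {"x": 0, "y": 0, "z": -90, "ax": 0, "ay": 0, "az": 0, "hand": 100},
  {"x": 0, "y": 0, "z": -90, "ax": 0, "ay": 0, "az": 0, "hand": 100},
  {"x": 0, "y": 0, "z": -90, "ax": 0, "ay": 0, "az": 0, "hand": 100},
])

```text
clock: 10.0
eef_pos: [0.4193, 0.2579, 0.2637]
tcp_rot: [[1.0, -0.0, -0.001], [-0.0, -1.0, -0.0], [-0.001, 0.0, -1.0]]
contact_force: [-0.2, -0.7, -0.0]
finger_gap: 0.0881
```

```bash
python3 st.py; python3 - <<'E'
from h import *
for n in("top","side"):
    p=cams.read_camera(n);save(p,n+"3.png")
    for t in("lip_leaf_handle","plain_leaf_handle"):
        r=cams.tip_of(p,t)[:1]; print(n,t,r,[atz(p,q["centre"],.165) for q in r])
print(rows([.538,-.057,.264],-79.5))
E
```

```text
[0.41934501 0.25786676 0.2637431 ] 0.08812797190766843 [-0.16334257 -0.72065115 -0.01232016] [ 0.00277564 -0.01505103  0.00187864] [ 3.09679649e-01 -6.39672584e-03  1.80892012e+00  1.24967925e-05
  1.34020754e+00  3.09909595e-01]
0.14216497642377457
angle 1.7526876570567786
top lip_leaf_handle [{'centre': [327.3, 123.8], 'score': 0.76}] [array([0.42290244, 0.25829819, 0.165     ])]
top plain_leaf_handle [{'centre': [260.2, 314.0], 'score': 0.95}] [array([ 0.53832079, -0.05422173,  0.165     ])]
side lip_leaf_handle [{'centre': [354.7, 390.5], 'score': 0.73}] [array([0.42207267, 0.25402419, 0.165     ])]
side plain_leaf_handle [] []
(array([ 1.186e+02,  3.149e+02, -2.000e-01]), np.float64(79.5))
```

View pics/side3.png

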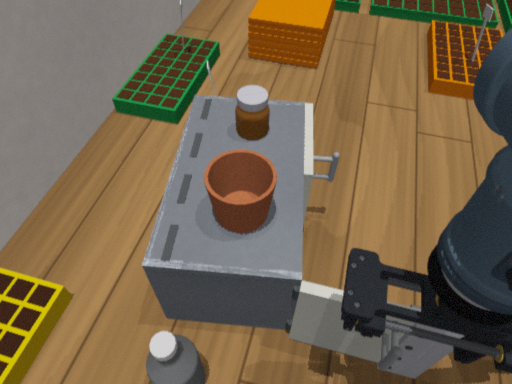

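The side picture shows the lip leaf swung out past square under the gripper (its face around (350,325)). The plain leaf is still shut, with its handle at about (335,165), and the pot and jar are unmoved.

Call:
apply_moves([
  {"x": 119, "y": 314, "z": 0, "ax": 0, "ay": 0, "az": 79.5, "hand": 100},
  {"x": 119, "y": 314, "z": 0, "ax": 0, "ay": 0, "az": 79.5, "hand": 100},
  {"x": 119, "y": 314, "z": 0, "ax": 0, "ay": 0, "az": 79.5, "hand": 100},
  {"x": 119, "y": 314, "z": 0, "ax": 0, "ay": 0, "az": 79.5, "hand": 100},
  {"x": 119, "y": 314, "z": 0, "ax": 0, "ay": 0, "az": 79.5, "hand": 100},
  {"x": 119, "y": 314, "z": 0, "ax": 0, "ay": 0, "az": 79.5, "hand": 100},
  {"x": 119, "y": 314, "z": 0, "ax": 0, "ay": 0, "az": 79.5, "hand": 100},
  {"x": 119, "y": 314, "z": 0, "ax": 0, "ay": 0, "az": 79.5, "hand": 100},
])

```text
clock: 11.3
eef_pos: [0.5387, -0.0567, 0.2641]
tcp_rot: [[0.177, -0.984, -0.001], [-0.984, -0.177, 0.0], [-0.001, 0.001, -1.0]]
contact_force: [0.0, 0.2, 0.1]
finger_gap: 0.0884
```

```bash
python3 -c "
from h import *
print(env.observe()['joints'],rows([.538,-.0565,.175],-79.5))"
```

```text
[-3.24104938e-01  1.06795620e-01  1.68987656e+00  7.14315700e-05
  1.34600751e+00  1.06860751e+00] (array([-0.2,  0.6, 89.1]), np.float64(-0.3))
```

Call:
apply_moves([
  {"x": 0, "y": 0, "z": 30, "ax": 0, "ay": 0, "az": 0, "hand": 100},
  {"x": 0, "y": 0, "z": 60, "ax": 0, "ay": 0, "az": 0, "hand": 100},
  {"x": 0, "y": 0, "z": 89, "ax": 0, "ay": 0, "az": 0, "hand": 100},
  {"x": 0, "y": 0, "z": 89, "ax": 0, "ay": 0, "az": 0, "hand": 0},
  {"x": 0, "y": 0, "z": 89, "ax": 0, "ay": 0, "az": 0, "hand": 0},
  {"x": 0, "y": 0, "z": 89, "ax": 0, "ay": 0, "az": 0, "hand": 0},
  {"x": 0, "y": 0, "z": 89, "ax": 0, "ay": 0, "az": 0, "hand": 0},
  {"x": 0, "y": 0, "z": 89, "ax": 0, "ay": 0, "az": 0, "hand": 0},
])

```text
clock: 12.3
eef_pos: [0.539, -0.0561, 0.1763]
tcp_rot: [[0.182, -0.983, 0.001], [-0.983, -0.182, -0.0], [0.0, -0.001, -1.0]]
contact_force: [-0.1, -0.4, 0.1]
finger_gap: 0.0403
```

Call:
apply_moves([
  {"x": 0, "y": 0, "z": 0, "ax": 0, "ay": 0, "az": 0, "hand": 0},
  {"x": 0, "y": 0, "z": 0, "ax": 0, "ay": 0, "az": 0, "hand": 0},
  {"x": 0, "y": 0, "z": 0, "ax": 0, "ay": 0, "az": 0, "hand": 0},
  {"x": 0, "y": 0, "z": 0, "ax": 0, "ay": 0, "az": 0, "hand": 0},
  {"x": 0, "y": 0, "z": 0, "ax": 0, "ay": 0, "az": 0, "hand": 0},
  {"x": 0, "y": 0, "z": 0, "ax": 0, "ay": 0, "az": 0, "hand": 0},
  {"x": 0, "y": 0, "z": 0, "ax": 0, "ay": 0, "az": 0, "hand": 0},
  {"x": 0, "y": 0, "z": 0, "ax": 0, "ay": 0, "az": 0, "hand": 0},
])

```text
clock: 13.3
eef_pos: [0.5388, -0.0566, 0.1757]
tcp_rot: [[0.182, -0.983, 0.0], [-0.983, -0.182, -0.001], [0.001, 0.0, -1.0]]
contact_force: [0.7, -5.9, -1.4]
finger_gap: 0.0108
```

```bash
python3 - <<'E'
from h import *
s=env.observe();print(s['eef_pos'],s['finger_gap'],s['contact_force'])
t=np.radians(10.5);X=np.array([np.cos(t),np.sin(t)]);Y=np.array([-X[1],X[0]])
H=s['eef_pos'][:2]+.058*X-.13*Y;print("H",H)
arc(H,X,1,0,np.arange(1,9)*.07)
E
```

```text
[ 0.53882165 -0.05659415  0.17569377] 0.01079673044958912 [ 0.67221359 -5.92496556 -1.4004888 ]
H [ 0.61954106 -0.17384763]
0.07 [4.4 8.9 0. ] -4.0
0.14 [ 9.4 17.6  0. ] -8.0
0.21000000000000002 [15.  25.8  0. ] -12.0
0.28 [21.1 33.7  0. ] -16.0
0.35000000000000003 [27.8 41.   0. ] -20.1
0.42000000000000004 [35. 48.  0.] -24.1
0.49000000000000005 [42.6 54.3  0. ] -28.1
0.56 [50.7 60.2  0. ] -32.1
```

Call:
apply_moves([
  {"x": 4.3, "y": 9, "z": 0, "ax": 0, "ay": 0, "az": -4, "hand": 0},
  {"x": 9.3, "y": 17.5, "z": 0, "ax": 0, "ay": 0, "az": -8, "hand": 0},
  {"x": 15, "y": 26, "z": 0, "ax": 0, "ay": 0, "az": -12, "hand": 0},
  {"x": 21, "y": 33.5, "z": 0, "ax": 0, "ay": 0, "az": -16, "hand": 0},
  {"x": 27.5, "y": 41, "z": 0, "ax": 0, "ay": 0, "az": -20, "hand": 0},
  {"x": 34.5, "y": 48, "z": 0, "ax": 0, "ay": 0, "az": -24, "hand": 0},
  {"x": 42.5, "y": 54.5, "z": 0, "ax": 0, "ay": 0, "az": -28, "hand": 0},
  {"x": 50.5, "y": 60, "z": 0, "ax": 0, "ay": 0, "az": -32, "hand": 0},
])

```text
clock: 14.3
eef_pos: [0.489, -0.1162, 0.1757]
tcp_rot: [[0.677, -0.736, 0.001], [-0.736, -0.677, 0.001], [-0.001, -0.001, -1.0]]
contact_force: [1.5, 0.6, -1.3]
finger_gap: 0.0109
```

Call:
apply_moves([
  {"x": 4.3, "y": 9, "z": 0, "ax": 0, "ay": 0, "az": -4, "hand": 0},
  {"x": 9.3, "y": 17.5, "z": 0, "ax": 0, "ay": 0, "az": -8, "hand": 0},
  {"x": 15, "y": 26, "z": 0, "ax": 0, "ay": 0, "az": -12, "hand": 0},
  {"x": 21, "y": 33.5, "z": 0, "ax": 0, "ay": 0, "az": -16, "hand": 0},
  {"x": 27.5, "y": 41, "z": 0, "ax": 0, "ay": 0, "az": -20, "hand": 0},
  {"x": 34.5, "y": 48, "z": 0, "ax": 0, "ay": 0, "az": -24, "hand": 0},
  {"x": 42.5, "y": 54.5, "z": 0, "ax": 0, "ay": 0, "az": -28, "hand": 0},
  {"x": 50.5, "y": 60, "z": 0, "ax": 0, "ay": 0, "az": -32, "hand": 0},
])

```text
clock: 15.3
eef_pos: [0.478, -0.1938, 0.1757]
tcp_rot: [[0.964, -0.265, -0.002], [-0.265, -0.964, 0.002], [-0.003, -0.001, -1.0]]
contact_force: [-4.7, -0.6, 4.0]
finger_gap: 0.0109
```

```bash
python3 - <<'E'
from h import *
s=env.observe();print(s['eef_pos'],s['finger_gap'],s['contact_force'],s['joints'])
H=np.array([.6195,-.1738]);r=s['eef_pos'][:2]-H;r0=np.array([.5388,-.0566])-H
print(np.linalg.norm(r),(np.arctan2(r[1],r[0])-np.arctan2(r0[1],r0[0]))%6.2832)
E
```

```text
[ 0.47798007 -0.19384521  0.17567709] 0.010945178228158383 [-4.7371607  -0.55619735  4.03983227] [-6.15778505e-01  1.50806324e-01  1.83222636e+00  1.44640272e-04
  1.16144020e+00 -3.47579006e-01]
0.14293251024447245 1.1085061277260566
```

Now 1.11 rad; one more full swing (to about 1.67) plus a bit, then release.

Call:
apply_moves([
  {"x": 4.3, "y": 9, "z": 0, "ax": 0, "ay": 0, "az": -4, "hand": 0},
  {"x": 9.3, "y": 17.5, "z": 0, "ax": 0, "ay": 0, "az": -8, "hand": 0},
  {"x": 15, "y": 26, "z": 0, "ax": 0, "ay": 0, "az": -12, "hand": 0},
  {"x": 21, "y": 33.5, "z": 0, "ax": 0, "ay": 0, "az": -16, "hand": 0},
  {"x": 27.5, "y": 41, "z": 0, "ax": 0, "ay": 0, "az": -20, "hand": 0},
  {"x": 34.5, "y": 48, "z": 0, "ax": 0, "ay": 0, "az": -24, "hand": 0},
  {"x": 42.5, "y": 54.5, "z": 0, "ax": 0, "ay": 0, "az": -28, "hand": 0},
  {"x": 50.5, "y": 60, "z": 0, "ax": 0, "ay": 0, "az": -32, "hand": 0},
])

```text
clock: 16.3
eef_pos: [0.5104, -0.2663, 0.1757]
tcp_rot: [[0.958, 0.286, -0.003], [0.286, -0.958, -0.0], [-0.003, -0.001, -1.0]]
contact_force: [-5.4, -2.5, 2.3]
finger_gap: 0.0108
```

Call:
apply_moves([
  {"x": 4.3, "y": 9, "z": 0, "ax": 0, "ay": 0, "az": -4, "hand": 0},
  {"x": 4.3, "y": 9, "z": 0, "ax": 0, "ay": 0, "az": -4, "hand": 0},
  {"x": 4.3, "y": 9, "z": 0, "ax": 0, "ay": 0, "az": -4, "hand": 100},
  {"x": 4.3, "y": 9, "z": 0, "ax": 0, "ay": 0, "az": -4, "hand": 100},
  {"x": 4.3, "y": 9, "z": 0, "ax": 0, "ay": 0, "az": -4, "hand": 100},
  {"x": 4.3, "y": 9, "z": 0, "ax": 0, "ay": 0, "az": -4, "hand": 100},
  {"x": 4.3, "y": 9, "z": 0, "ax": 0, "ay": 0, "az": -4, "hand": 100},
  {"x": 4.3, "y": 9, "z": 0, "ax": 0, "ay": 0, "az": -4, "hand": 100},
])

```text
clock: 17.3
eef_pos: [0.5181, -0.273, 0.1757]
tcp_rot: [[0.937, 0.35, 0.0], [0.35, -0.937, 0.0], [0.0, -0.0, -1.0]]
contact_force: [0.1, -0.2, -0.1]
finger_gap: 0.0685
```

Call:
apply_moves([
  {"x": 0, "y": 0, "z": -20, "ax": 0, "ay": 0, "az": 0, "hand": 100},
  {"x": 0, "y": 0, "z": -50, "ax": 0, "ay": 0, "az": 0, "hand": 100},
  {"x": 0, "y": 0, "z": -90, "ax": 0, "ay": 0, "az": 0, "hand": 100},
  {"x": 0, "y": 0, "z": -120, "ax": 0, "ay": 0, "az": 0, "hand": 100},
  {"x": 0, "y": 50, "z": -120, "ax": 0, "ay": 0, "az": 0, "hand": 100},
  {"x": 0, "y": 100, "z": -120, "ax": 0, "ay": 0, "az": 0, "hand": 100},
  {"x": -40, "y": 150, "z": -120, "ax": 0, "ay": 0, "az": 0, "hand": 100},
  {"x": -80, "y": 200, "z": -120, "ax": 0, "ay": 0, "az": 0, "hand": 100},
])

```text
clock: 18.3
eef_pos: [0.514, -0.4868, 0.2954]
tcp_rot: [[0.936, 0.351, 0.0], [0.351, -0.936, 0.0], [0.0, -0.0, -1.0]]
contact_force: [-0.2, -0.4, 0.7]
finger_gap: 0.0883
```

```bash
python3 - <<'E'
from h import *
print(env.observe()["eef_pos"])
for n in("side","top"):
    p=cams.read_camera(n);save(p,n+"4.png")
    for t,h,z in(("lip_leaf_handle",(.5492,.2),.165),("plain_leaf_handle",(.6195,-.1738),.165),("pot",0,.2),("jar",0,.2)):
        for q in cams.tip_of(p,t)[:1]:
            X=atz(p,q["centre"],z);print(n,t,q,X)
            if h:
                r=X[:2]-h;r0=(np.array([.5157,.0615]) if "lip" in t else np.array([.5388,-.0566]))-h
                a=np.arctan2(r[1],r[0])-np.arctan2(r0[1],r0[0]);a=(a if "plain" in t else -a)%(2*np.pi);print(np.linalg.norm(r),a)
E
```

```text
[ 0.51400144 -0.48681987  0.29541621]
side lip_leaf_handle {'centre': [356.8, 393.7], 'score': 0.92} [0.41800658 0.25552654 0.165     ]
0.14246020755464261 1.7338576152430702
side plain_leaf_handle {'centre': [94.4, 352.4], 'score': 0.83} [ 0.528951   -0.27294901  0.165     ]
0.13427452236535906 1.7984874752577982
side pot {'centre': [212.5, 242.0], 'score': 0.76} [0.66075226 0.11656857 0.2       ]
side jar {'centre': [128.9, 251.3], 'score': 0.78} [ 0.69858076 -0.06848094  0.2       ]
top lip_leaf_handle {'centre': [327.5, 124.4], 'score': 0.84} [0.42260441 0.25728214 0.165     ]
0.13895210381956824 1.7583925911095193
top plain_leaf_handle {'centre': [276.4, 446.1], 'score': 0.75} [ 0.51618572 -0.26882547  0.165     ]
0.1403697988963774 1.71141655966432
top pot {'centre': [179.6, 210.6], 'score': 0.76} [0.66608973 0.11563985 0.2       ]
top jar {'centre': [162.8, 323.2], 'score': 0.84} [ 0.69539349 -0.06452686  0.2       ]
```

View pics/top4.png

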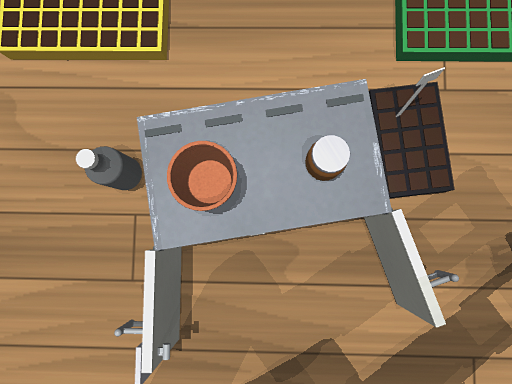

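View pics/side4.png

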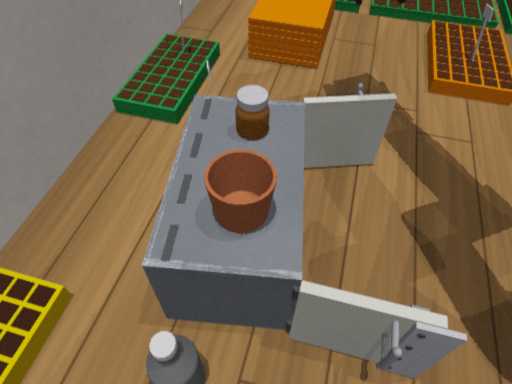

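Both leaves stand open past square: the lip leaf's edge runs from (150,250) to (145,380) in the top view, the plain leaf's from (395,212) to (440,325). The pot and jar are where they were, and the gripper is clear.

```bash
python3 -c "
from h import *
print(workorder.finish_job())"
```

```text
the job is handed in; nothing more can be done
None
```

Both doors are open past square and the job is handed in. I pulled the lip leaf off its catch and swung it open while the plain leaf was still shut. I let go of it, then swung the plain leaf open and backed the gripper clear. The last reading was at 18.3 s of the 58 s allowed.

**Lip leaf:** about 1.75 rad when I released it. The final pictures put it at 1.73 (side) and 1.76 (top).

**Plain leaf:** about 1.71 rad from the top picture. The side picture gave 1.80, but the handle radius it implied was 8 mm short, so I trust the top view more. Either way it is past square and short of the 1.9 stop.

**Pot and jar:** no visible movement. The networks placed both within about 3 mm of where they were at the start. The side view's first pot reading was wrong (it landed on the jar), so for the pot this compares the top view only.

**Forces:** the readings at the end of each move were all about 9 N or less.

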